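# Check the rubber of the square printing block with the pin gauge

## Robot

A 6-joint arm with a two-finger parallel gripper is mounted at the origin on the work surface. World frame = base frame: x ahead of the robot, y to its left, z up, the work surface at z = 0. Lengths are in m, angles in rad, forces in N, time in s.
With the tool pointing down it reaches from about 0.25 to 0.725 m from the base axis. Payload 4 kg.
Tool frame: the origin (TCP) lies between the finger pads; the fingertips stand 8 mm ahead of it and the grasp point (between the pads) lies 11 mm behind it (bot.tip_reach is the distance from the TCP to the fingertips, in m); z points along the fingers, y is the line along which they close (so a half turn about z gives the same grasp; the last joint's range is limited). The gripper opens to 85 mm and grips with 20 to 120 N. Pads are 22 mm wide; open, the fingers measure 114 mm over their backs; the gripper's body (76 mm by 85 mm) begins 54 mm behind the grasp point. The pads swing forward as they close: fully open they stand 13 mm farther back than shut.
Start: joints at [1.14, 0.241, 0.005, 1.335, 0, 1.571], TCP at [0.209, 0.454, 0.239] pointing down, gripper open.
Joint ranges: [-2.72, 2.72], [-1.05, 1.87], [-1.09, 1.28], [-1.99, 2.15], [-1.42, 1.44], [-3.14, 3.14]. Speed limits (rad/s): [2.79, 2.79, 3.14, 3.14, 3.14, 3.14].

## Interface

Orientations are given as a unit quaternion [x, y, z, w].
In Python, from workcell import bot gives the robot as it stands.
- The arm moves only by the tool move_arm, never from a script. Its argument "deltas" is a list of rows, each a list of 7 numbers: the opening, from 0 (shut) to 1 (fully open), then the shift along the tool's x, y, z in mm, then the turn, a rotation vector about the tool's x, y, z in degrees. In form: [[gripper, tx, ty, tz, ax, ay, az], ...]. A call has 1 to 10 rows; each row shifts and turns the commanded pose from where the row before left it, along the tool's axes as they then stand; what a row does not reach is not made up. A row lasts 1/12 s, in which the tool goes at most 41.7 mm and 7.16 degrees, less where a joint would pass 70% of its speed; a pose out of reach is approached as far as the arm can. A call is refused whole if a number of a shift passes 41.7 or a number of a turn 7.16, either way. A call with a gripper value outside its range is refused whole. The fingers move at their own pace and stop on an object; the grip force is fixed at half the most. Time passes only in rows, so rows that do not move let the fingers close. It gives the time, the measured TCP pose, the force, the opening and the grip force at its end, in the units of the state.
- bot.get_obs(): the state, without advancing time (a new reading comes with each control period).
- bot.camera(name): name is "scene" or "top"; returns the picture (420x560x3 uint8, blue, green, red); there is no depth.
- bot.calibration(name): a dict with "K" (3x3 intrinsics, pixels), "position" and "orientation" of the camera in the world. Camera axes: x right, y down, z forward; pixel columns grow to the right and rows downward; lengths in m; the calibration is good to about 2 mm. A picture is of the moment at which its call begins. calibration takes no time and is no camera call.
- bot.job_done(): hands the job in; it is judged then, once.
Trained networks look in the newest picture that a camera, given by its name, has taken for a name from the list of things; names that differ only in an ending like _2 or _b are one class to them, and where a whole thing is asked for, a point or a joint stands for the part that bears it (a point fixed in the world has none). Each returns a list of dicts, best first, with "conf" (0 to 1); they miss things now and then, are a little off and sometimes report something else, mostly with a low value. They report only what shows in the picture. A call takes as long as a camera call. They do not tell look-alikes from the thing itself.
- bot.outline_of(query, camera): "pixels" (420x560 bool, what is visible of it) and "rect" ([left, top, width, height] in pixels, round what is visible of it).
The state is a dict: "clock": time; "joint_pos": joint angles; "joint_vel": joint speeds; "tau": joint torques, N m; "eef_pos": TCP position; "tool_rot": TCP orientation; "ft_force": force on the tool from outside, world axes, zero at the start; "ft_torque": the same for the moment, N m; "grip_width": finger opening in m; "grasp_force": force on a finger pad.
Only numpy, scipy, OpenCV 4.12 (cv2) and the standard library are available. Lean on these libraries where they do the work, as an engineer would, in place of code of your own. Each camera call takes 0.05 s, during which the arm holds its last target. There are 200 camera calls.

## Task

Take the hardness gauge out of its wooden rest and, keeping it upright, push its sprung pin straight down into the middle of the rubber on the square printing block until about half of the pin (10 mm of its 20) has gone into the gauge, and never all of it. Hold it there for a second, then lift it and stand it back in its rest, collar down on the wood, and let go.

Things in the scene. Friction and masses are not known exactly. Their poses are not given: they have to be found in the camera images.
- gauge: Upright round pin gauge, 0.2 kg. Origin: centre of the underside of its aluminium collar (68 mm diameter, z 0 to 8 mm), z up. Above it a steel barrel to grip, 30 mm diameter, z 8 to 55 mm; below it a dark nose, 26 mm diameter, down to z -20; then the sprung pin, 8 mm diameter, tip at z -40 when free. A brass indicator rod stands 4 mm out of the barrel's top and rises as the pin goes in.
- gauge_pin (a joint): The gauge's reading: how far the pin is pushed up into the nose, in m: 0 fully out, 0.020 all the way in. Its spring needs about 1.6 N to start moving, 5.6 N at 0.010, 9.6 N at 0.020; it comes back out when the gauge is lifted.
- rest: The gauge's rest: a pale wooden block 100 x 100 x 55 mm fixed to the table, with one upright hole of 44 mm diameter through its middle. Origin: centre of its underside, z up. The gauge stands in it with pin and nose down the hole and its collar flat on the wood, the gauge's origin 55 mm above this one.
- block_square: Square printing block fixed to the table, rubber side up: wooden base 120 x 120 x 20 mm, dark rubber slab 100 x 100 mm on it, its top 40 mm above the origin (centre of the underside, z up, x and y along the sides). The rubber gives about 1 mm per 3 N. A round block of the same height, 120 mm diameter, not to be tested, lies nearby.
Mind the look-alikes: they are no part of the job. Leave any orange look-alike of the gauge alone. There is more than one size of the rest; the one meant has the size given above.

How it is judged:
By the outcome, as a careful person would: the job done as asked, in the order asked, and still so for the second after the job is handed in, with the robot touching nothing.
It also fails if it takes over 54 s, if anything falls off the work surface, if the arm or the gripper's body presses on something with over 40 N, if the wrist force passes 120 N, or if a joint passes its speed limit or range.

## Working session

There is one attempt and no reset: what is moved stays moved. The work goes in short steps, Python scripts to look and compute and a tool call to move; the robot and the scene stay as the last step left them, time stands still between calls to the robot, and variables do not carry over. Pictures are saved under pics/ and viewed, at most 10 in all, crops included, and the job is handed in when it is done.

Besides the shell and the picture viewer there is one more tool, called as name([rows], argument=value, ...), one row to a line, values as JSON. move_arm: Moves the arm, as the interface text tells. Its arguments: {"type":"object","properties":{"deltas":{"type":"array","items":{"type":"array","items":{"type":"number"}}}},"required":["deltas"]}

```bash
mkdir -p pics; cat > h.py <<'E'
import numpy as np, cv2
from scipy.spatial.transform import Rotation as R
from workcell import bot
def px2w(c,uv,z):
    k=bot.calibration(c);d=R.from_quat(k["orientation"]).apply(np.linalg.inv(k["K"])@[uv[0],uv[1],1]);p=np.array(k["position"]);return p+d*(z-p[2])/d[2]
def w2px(c,p):
    k=bot.calibration(c);q=R.from_quat(k["orientation"]).inv().apply(np.array(p)-k["position"]);q=np.array(k["K"])@q;return q[:2]/q[2]
E
python3 - <<'E'
from h import *
for c in("top","scene"):
    cv2.imwrite(f"pics/{c}0.png",bot.camera(c))
    print(c,bot.calibration(c))
    for n in("gauge","rest","block_square"):
        for o in bot.outline_of(n,c): print(n,round(o["conf"],2),o["rect"],int(o["pixels"].sum()))
o=bot.get_obs();print(o["clock"],o["eef_pos"],R.from_quat(o["tool_rot"]).as_matrix().round(3).tolist(),o["grip_width"])
E
```

```text
top {'K': array([[530.32646384,   0.        , 278.3415914 ],
       [  0.        , 530.32646384, 209.73189333],
       [  0.        ,   0.        ,   1.        ]]), 'position': array([ 0.22022006, -0.05892445,  1.25371844]), 'orientation': array([-0.66709348,  0.73744593, -0.07849855,  0.07069485])}
gauge 0.81 [312.6, 135.8, 28.0, 27.0] 602
gauge 0.78 [276.6, 221.3, 32.5, 31.2] 654
gauge 0.67 [327.5, 188.3, 25.9, 25.5] 655
rest 0.96 [316.1, 180.3, 53.8, 50.4] 1390
rest 0.92 [406.3, 237.4, 77.9, 65.8] 3603
block_square 0.88 [200.3, 129.0, 65.9, 64.9] 2524
scene {'K': array([[418.71989882,   0.        , 276.86434826],
       [  0.        , 418.71989882, 207.32368442],
       [  0.        ,   0.        ,   1.        ]]), 'position': array([ 1.17053328, -0.22241348,  1.00687575]), 'orientation': array([ 0.73804016,  0.59138952, -0.20281311, -0.2538149 ])}
gauge 0.84 [244.1, 188.3, 27.4, 26.7] 439
gauge 0.78 [206.3, 210.4, 20.9, 27.5] 459
gauge 0.65 [221.5, 252.1, 29.6, 29.3] 548
gauge 0.38 [198.3, 209.2, 43.9, 47.9] 961
rest 0.73 [198.6, 207.8, 43.6, 52.3] 1110
rest 0.59 [112.3, 167.2, 56.3, 59.4] 2323
block_square 0.57 [286.3, 234.0, 60.7, 55.2] 1852
0.4 [0.20877509 0.45426826 0.23919014] [[-0.909, 0.418, -0.0], [0.418, 0.909, -0.0], [-0.0, -0.0, -1.0]] 0.08553669710970054
```

```bash
ls pics
```

```text
scene0.png
top0.png
```

```bash
python3 - <<'E'
from h import *
a=cv2.imread("pics/top0.png")[110:310,180:500]
cv2.imwrite("pics/t1.png",cv2.resize(a,None,fx=2.5,fy=2.5,interpolation=3))
b=cv2.imread("pics/scene0.png")[150:310,100:360]
cv2.imwrite("pics/s1.png",cv2.resize(b,None,fx=3,fy=3,interpolation=3))
E
```

```text
(no output)
```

View pics/t1.png

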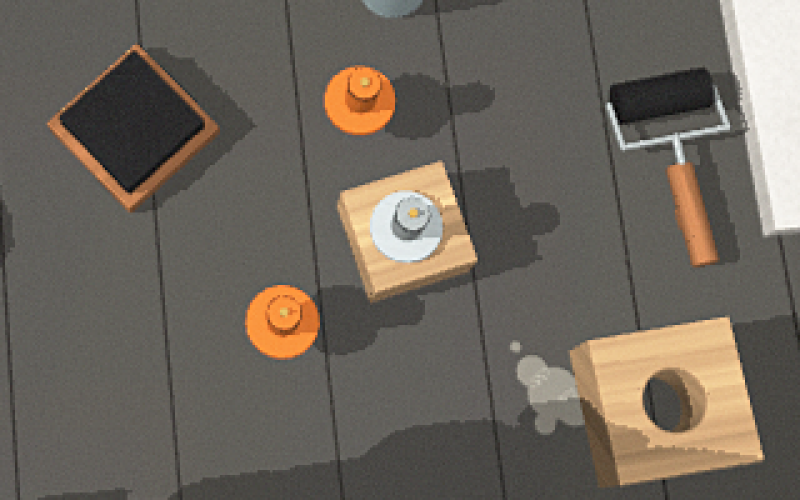

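View pics/s1.png

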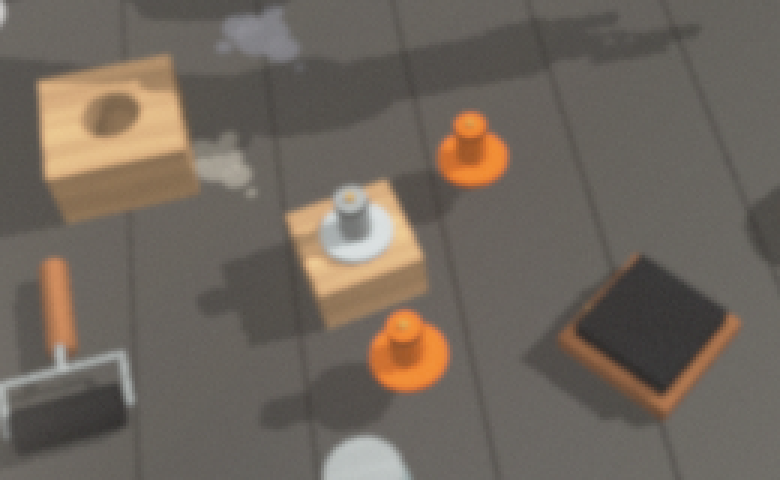

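The top view shows the silver gauge in its rest at about pixel (343,200). The square block is at about (233,161), with orange look-alikes on both sides of the rest and the larger empty rest at lower right. Next I'll measure the collar, rest and rubber accurately in both views.

```bash
python3 - <<'E'
from h import *
C={"top":((343,200),(234,158)),"scene":((218,226),(317,257))}
for c,(g,b) in C.items():
    im=cv2.imread(f"pics/{c}0.png");hsv=cv2.cvtColor(im,cv2.COLOR_BGR2HSV).astype(int)
    yy,xx=np.mgrid[:420,:560]
    m=((hsv[...,1]<45)&(hsv[...,2]>150)&(np.hypot(xx-g[0],yy-g[1])<24)).astype(np.uint8)
    n,l,s,ce=cv2.connectedComponentsWithStats(m);i=1+s[1:,4].argmax()
    p=np.argwhere(l==i)[:,::-1].astype(np.float32);h=cv2.convexHull(p)[:,0]
    w=np.array([px2w(c,q,.063)[:2] for q in h],np.float32)
    print(c,"collar",s[i],cv2.minEnclosingCircle(w), cv2.fitEllipse(w))
    m=((hsv[...,2]<62)&(np.hypot(xx-b[0],yy-b[1])<40)).astype(np.uint8)
    m=cv2.morphologyEx((im.max(2)<50).astype(np.uint8)*(np.hypot(xx-b[0],yy-b[1])<40).astype(np.uint8),cv2.MORPH_OPEN,np.ones((3,3)))
    n,l,s,ce=cv2.connectedComponentsWithStats(m);i=l[b[1],b[0]]
    p=np.argwhere(l==i)[:,::-1];w=np.array([px2w(c,q,.04)[:2] for q in p],np.float32)
    print("rubber",s[i],w.mean(0),cv2.minAreaRect(w))
    m=((hsv[...,1]>60)&(hsv[...,0]>8)&(hsv[...,0]<25)&(hsv[...,2]>190)&(np.hypot(xx-g[0],yy-g[1])<36)).astype(np.uint8)
    n,l,s,ce=cv2.connectedComponentsWithStats(m);i=1+s[1:,4].argmax()
    w=np.array([px2w(c,q,.055)[:2] for q in np.argwhere(l==i)[:,::-1]],np.float32)
    print("rest",s[i],cv2.minAreaRect(w))
E
```

```text
top collar [328 186  29  29 579] ((0.4825843870639801, -0.23340538144111633), 0.03422383964061737) ((0.4824923574924469, -0.23351994156837463), (0.0665966048836708, 0.06811311841011047), 87.7741470336914)
rubber [ 206  132   55   54 1524] [0.6148093  0.01140311] ((0.6160252094268799, 0.011442407965660095), (0.1019047275185585, 0.09915762394666672), 37.75227355957031)
rest [ 315  175   56   52 1056] ((0.48383668065071106, -0.23385398089885712), (0.09919176995754242, 0.10591763257980347), 11.956154823303223)
scene collar [207 212  24  26 366] ((0.47523796558380127, -0.23476317524909973), 0.043932683765888214) ((0.47681617736816406, -0.2333538979291916), (0.0660281553864479, 0.08828586339950562), 86.6795425415039)Traceback (most recent call last):
  File "<stdin>", line 14, in <module>
  File "h.py", line 5, in px2w
    k=bot.calibration(c);d=R.from_quat(k["orientation"]).apply(np.linalg.inv(k["K"])@[uv[0],uv[1],1]);p=np.array(k["position"]);return p+d*(z-p[2])/d[2]
ValueError: time passes only in moves, steps and waits
```

move_arm([
  [1, -20, -18, 0, 0, 0, 0],
  [1, -25, -24, 0, 0, 0, 0],
  [1, -25, -24, 0, 0, 0, 0],
  [1, -25, -24, 0, 0, 0, 0],
  [1, -25, -24, 0, 0, 0, 0],
  [1, -25, -24, 0, 0, 0, 0],
  [1, -25, -24, 0, 0, 0, 0],
  [1, -25, -24, 0, 0, 0, 0],
  [1, -25, -24, 0, 0, 0, 0],
  [1, -25, -24, 0, 0, 0, 0],
])

```text
clock: 1.23
eef_pos: [0.3339, 0.1378, 0.2396]
tool_rot: [0.214, 0.977, 0.0, 0.0]
ft_force: [0.6, 0.2, 0.7]
grip_width: 0.0858
grasp_force: 0.0
```

move_arm([
  [1, -25, -24, 0, 0, 0, 0],
  [1, -25, -24, 0, 0, 0, 0],
  [1, -25, -24, 0, 0, 0, 0],
  [1, -25, -24, 0, 0, 0, 0],
  [1, -25, -24, 0, 0, 0, 0],
  [1, -25, -24, 0, 0, 0, 0],
  [1, -25, -24, 0, 0, 0, 0],
  [1, -25, -24, 0, 0, 0, 0],
  [1, -25, -24, 0, 0, 0, 0],
  [1, 0, 0, 0, 0, 0, 0],
])

```text
clock: 2.07
eef_pos: [0.45, -0.1558, 0.239]
tool_rot: [0.217, 0.976, -0.001, 0.001]
ft_force: [0.1, 0.3, -0.8]
grip_width: 0.0856
grasp_force: 0.0
```

```bash
cat >> h.py <<'E'
def to(x,y,z=None):
    o=bot.get_obs();M=R.from_quat(o["tool_rot"]).as_matrix();p=o["eef_pos"]
    d=np.array([x,y,p[2] if z is None else z])-p
    down=np.cross(M[:,2],[0,0,-1]);
    print(round(o["clock"],2),p.round(4),"mm tool:",(M.T@d*1000).round(1),"tilt fix deg(tool):",np.degrees(M.T@down).round(2),"yaw",np.degrees(np.arctan2(M[1,1],M[0,1])).round(1),"F",o["ft_force"].round(1),"j",o["joint_pos"].round(2),o["grip_width"].round(4),o["grasp_force"])
E
python3 -c "
from h import *
print(bot.tip_reach);to(.4825,-.2335)"
```

```text
0.008Traceback (most recent call last):
  File "<string>", line 3, in <module>
    print(bot.tip_reach);to(.4825,-.2335)
                         ~~^^^^^^^^^^^^^^
  File "h.py", line 12, in to
    print(round(o["clock"],2),p.round(4),"mm tool:",(M.T@d*1000).round(1),"tilt fix deg(tool):",np.degrees(M.T@down).round(2),"yaw",np.degrees(np.arctan2(M[1,1],M[0,1])).round(1),"F",o["ft_force"].round(1),"j",o["joint_pos"].round(2),o["grip_width"].round(4),o["grasp_force"])
                                                                                                                                                                                                                                          ^^^^^^^^^^^^^^^^^^^^^
AttributeError: 'float' object has no attribute 'round'
```

move_arm([
  [1, -20, -18, 0, 0, 0, 0],
  [1, -20, -18, 0, 0, 0, 0],
  [1, -16, -15, 10, 0, 0, 0],
  [1, -6, -6, 20, 0, 0, 0],
  [1, 0, 0, 20, 0, 0, 0],
  [1, 0, 0, 20, 0, 0, 0],
  [1, 0, 0, 5, 0, 0, 0],
  [1, 0, 0, 0, 0, 0, 0],
])

```text
clock: 2.73
eef_pos: [0.4791, -0.2276, 0.1626]
tool_rot: [0.214, 0.977, 0.001, -0.002]
ft_force: [-0.2, 0.4, 0.2]
grip_width: 0.0857
grasp_force: 0.0
```

```bash
sed -i 's/o\["grip_width"\].round(4)/round(o["grip_width"],4)/' h.py
python3 -c "
from h import *
to(.4825,-.2335,.077)
im=bot.camera('scene');cv2.imwrite('pics/s2.png',cv2.resize(im[120:300,130:340],None,fx=3.3,fy=3.3,interpolation=3))"
```

```text
2.73 [ 0.4791 -0.2276  0.1626] mm tool: [-5.9 -3.9 85.5] tilt fix deg(tool): [ 0.01 -0.26  0.  ] yaw 65.3 F [-0.2  0.4  0.2] j [-0.44  0.35 -0.05  1.18  0.   -0.01] 0.0857 0.0
```

View pics/s2.png

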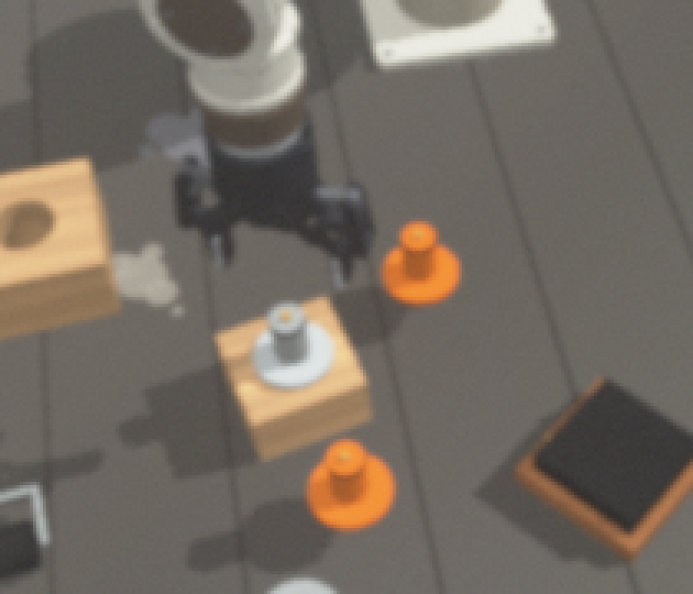

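The open fingers straddle the silver gauge from above, and the orange gauges are clear of the closing line. I'll centre the tool and go down.

move_arm([
  [1, -6, -4, 5, 0, -0.3, 0],
  [1, 0, 0, 20, 0, 0, 0],
  [1, 0, 0, 20, 0, 0, 0],
  [1, 0, 0, 20, 0, 0, 0],
  [1, 0, 0, 12, 0, 0, 0],
  [1, 0, 0, 5, 0, 0, 0],
  [1, 0, 0, 2, 0, 0, 0],
  [1, 0, 0, 0, 0, 0, 0],
])

```text
clock: 3.45
eef_pos: [0.4854, -0.2352, 0.0811]
tool_rot: [0.214, 0.977, -0.001, 0.003]
ft_force: [-0.7, -1.0, -0.2]
grip_width: 0.0853
grasp_force: 0.0
```

```bash
python3 -c "
from h import *
to(.4825,-.2335,.077)"
```

```text
3.45 [ 0.4854 -0.2352  0.0811] mm tool: [3.4 0.4 4.1] tilt fix deg(tool): [-0.01  0.39  0.  ] yaw 65.3 F [-0.7 -1.  -0.2] j [-0.45  0.43 -0.16  0.98  0.   -0.02] 0.0853 0.0
```

move_arm([
  [1, 2, 0, 3, 0, 0.3, 0],
  [1, 0, 0, 0, 0, 0, 0],
  [1, 0, 0, 0, 0, 0, 0],
  [1, 0, 0, 0, 0, 0, 0],
])

```text
clock: 3.78
eef_pos: [0.4832, -0.2342, 0.0779]
tool_rot: [0.214, 0.977, -0.0, 0.001]
ft_force: [-0.1, 0.7, 0.1]
grip_width: 0.0852
grasp_force: 0.0
```

```bash
python3 -c "
from h import *
to(.4825,-.2335,.077)"
```

```text
3.78 [ 0.4832 -0.2342  0.0779] mm tool: [0.9 0.4 0.9] tilt fix deg(tool): [-0.    0.07 -0.  ] yaw 65.3 F [-0.1  0.7  0.1] j [-0.45  0.44 -0.16  0.97 -0.   -0.02] 0.0852 0.0
```

Good position; close the fingers.

move_arm([
  [0.6, 0, 0, 0, 0, 0, 0],
  [0.5, 0, 0, 0, 0, 0, 0],
  [0.45, 0, 0, 0, 0, 0, 0],
  [0.4, 0, 0, 0, 0, 0, 0],
  [0.35, 0, 0, 0, 0, 0, 0],
  [0.2, 0, 0, 0, 0, 0, 0],
  [0, 0, 0, 0, 0, 0, 0],
  [0, 0, 0, 0, 0, 0, 0],
  [0, 0, 0, 0, 0, 0, 0],
  [0, 0, 0, 0, 0, 0, 0],
])

```text
clock: 4.62
eef_pos: [0.483, -0.2338, 0.0776]
tool_rot: [0.214, 0.977, 0.0, 0.0]
ft_force: [0.4, 1.8, 3.7]
grip_width: 0.0288
grasp_force: 59.1
```

```bash
python3 -c "
from h import *
to(.4825,-.2335,.077)"
```

```text
4.62 [ 0.483  -0.2338  0.0776] mm tool: [0.6 0.1 0.6] tilt fix deg(tool): [0.03 0.02 0.  ] yaw 65.3 F [0.4 1.8 3.7] j [-0.45  0.44 -0.16  0.97  0.   -0.02] 0.0288 59.056225419044495
```

move_arm([
  [0, 0, 0, -3, 0, 0, 0],
  [0, 0, 0, -8, 0, 0, 0],
  [0, 0, 0, -12, 0, 0, 0],
  [0, 0, 0, -15, 0, 0, 0],
  [0, 0, 0, -15, 0, 0, 0],
  [0, 0, 0, -15, 0, 0, 0],
  [0, 0, 0, -15, 0, 0, 0],
  [0, 0, 0, -12, 0, 0, 0],
  [0, 0, 0, -5, 0, 0, 0],
  [0, 0, 0, 0, 0, 0, 0],
])

```text
clock: 5.45
eef_pos: [0.4834, -0.2346, 0.1786]
tool_rot: [0.214, 0.977, -0.0, 0.001]
ft_force: [0.2, 0.5, -2.9]
grip_width: 0.0287
grasp_force: 59.3
```

```bash
python3 -c "
from h import *
to(.6155,.0115)
im=bot.camera('scene');cv2.imwrite('pics/s3.png',cv2.resize(im[120:300,130:340],None,fx=3.3,fy=3.3,interpolation=3))"
```

```text
5.45 [ 0.4834 -0.2346  0.1786] mm tool: [-1.720e+01  2.788e+02 -1.000e-01] tilt fix deg(tool): [-0.03  0.14 -0.  ] yaw 65.3 F [ 0.2  0.5 -2.9] j [-0.45  0.35 -0.01  1.21 -0.   -0.02] 0.0287 59.29615616798401
```

View pics/s3.png

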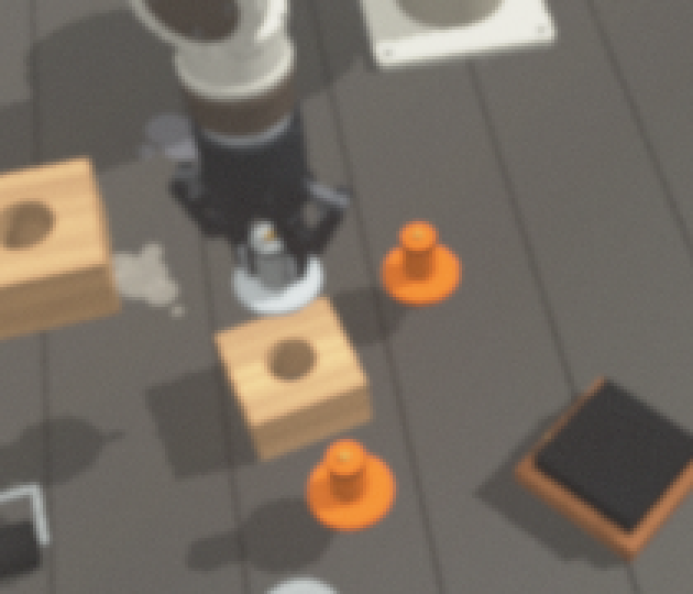

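The gauge hangs upright in the fingers above the now empty hole, at about crop pixel (290,357). Now I'll carry it to the square block.

move_arm([
  [0, -1, 12, 0, 0, 0, 0],
  [0, -2, 25, 0, 0, 0, 0],
  [0, -2, 30, 0, 0, 0, 0],
  [0, -2, 30, 0, 0, 0, 0],
  [0, -2, 30, 0, 0, 0, 0],
  [0, -2, 30, 0, 0, 0, 0],
  [0, -2, 30, 0, 0, 0, 0],
  [0, -2, 30, 0, 0, 0, 0],
  [0, -1, 30, 0, 0, 0, 0],
  [0, -1, 20, 0, 0, 0, 0],
])

```text
clock: 6.33
eef_pos: [0.61, 0.0052, 0.1755]
tool_rot: [0.213, 0.977, 0.0, -0.001]
ft_force: [-0.0, 0.3, -1.5]
grip_width: 0.0286
grasp_force: 59.6
```

move_arm([
  [0, 0, 8, 0, 0, 0, 0],
  [0, 0, 4, 0, 0, 0, 0],
  [0, 0, 0, 0, 0, 0, 0],
  [0, 0, 0, 0, 0, 0, 0],
])

```text
clock: 6.67
eef_pos: [0.614, 0.0118, 0.1766]
tool_rot: [0.214, 0.977, -0.0, -0.001]
ft_force: [-0.3, -0.4, -2.1]
grip_width: 0.0289
grasp_force: 59.6
```

```bash
python3 -c "
from h import *
to(.6155,.0115)
"
```

```text
6.67 [0.614  0.0118 0.1766] mm tool: [-1.5  0.4 -0. ] tilt fix deg(tool): [-0.07 -0.08  0.  ] yaw 65.3 F [-0.3 -0.4 -2.1] j [ 0.02  0.5   0.22  1.29 -0.    0.45] 0.0289 59.61068630218506
```

move_arm([
  [0, -1, 0, 8, 0, 0, 0],
  [0, 0, 0, 15, 0, 0, 0],
  [0, 0, 0, 15, 0, 0, 0],
  [0, 0, 0, 15, 0, 0, 0],
  [0, 0, 0, 8, 0, 0, 0],
  [0, 0, 0, 4, 0, 0, 0],
  [0, 0, 0, 0, 0, 0, 0],
  [0, 0, 0, 0, 0, 0, 0],
  [0, 0, 0, 0, 0, 0, 0],
])

```text
clock: 7.42
eef_pos: [0.6164, 0.0118, 0.1134]
tool_rot: [0.214, 0.977, 0.0, 0.001]
ft_force: [0.3, -0.5, -3.0]
grip_width: 0.0287
grasp_force: 59.6
```

```bash
python3 -c "
from h import *
to(.6155,.0115,.0907)
for c in ('scene','top'):
  im=bot.camera(c);u,v=w2px(c,(.6155,.0115,.06)).astype(int);cv2.imwrite(f'pics/{c}4.png',cv2.resize(im[v-60:v+60,u-80:u+80],None,fx=4,fy=4,interpolation=3))"
python3 -c "
import cv2;a=cv2.imread('pics/scene4.png');b=cv2.imread('pics/top4.png');cv2.imwrite('pics/c4.png',cv2.resize(cv2.hconcat([a,b]),(800,300)))"
```

```text
7.42 [0.6164 0.0118 0.1134] mm tool: [ 0.8 -0.7 22.7] tilt fix deg(tool): [0.05 0.11 0.  ] yaw 65.3 F [ 0.3 -0.5 -3. ] j [ 0.02  0.54  0.12  1.15 -0.    0.45] 0.0287 59.62203919887543
```

View pics/scene4.png

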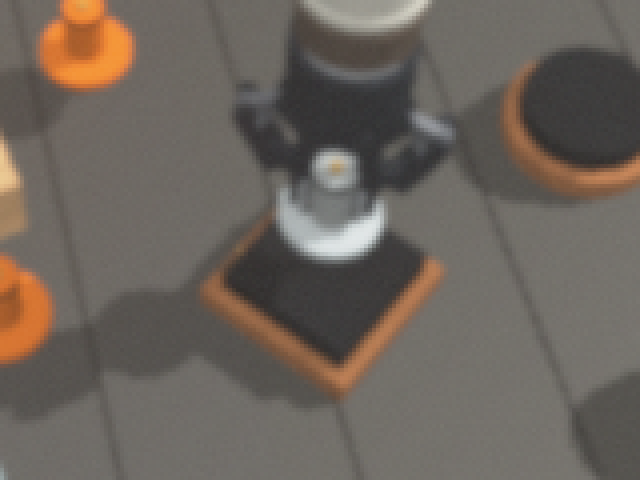

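The gauge is upright over the middle of the square rubber, with the rubber corners in the crop at about (225,285), (425,262) and (340,362). I'll press down slowly.

move_arm([
  [0, 0, 0, 4, 0, 0, 0],
  [0, 0, 0, 3, 0, 0, 0],
  [0, 0, 0, 3, 0, 0, 0],
  [0, 0, 0, 2, 0, 0, 0],
  [0, 0, 0, 2, 0, 0, 0],
  [0, 0, 0, 1, 0, 0, 0],
  [0, 0, 0, 0, 0, 0, 0],
  [0, 0, 0, 0, 0, 0, 0],
  [0, 0, 0, 0, 0, 0, 0],
  [0, 0, 0, 0, 0, 0, 0],
])

```text
clock: 8.35
eef_pos: [0.6158, 0.012, 0.0976]
tool_rot: [0.214, 0.977, 0.0, 0.0]
ft_force: [-0.5, -0.1, 0.3]
grip_width: 0.0286
grasp_force: 59.6
```

```bash
python3 -c "
from h import *
to(.6155,.0115,.0907)"
```

```text
8.35 [0.6158 0.012  0.0976] mm tool: [ 0.1 -0.6  6.9] tilt fix deg(tool): [0.01 0.02 0.  ] yaw 65.3 F [-0.5 -0.1  0.3] j [0.02 0.56 0.1  1.11 0.   0.45] 0.0286 59.61427330970764
```

move_arm([
  [0, 0, 0, 2, 0, 0, 0],
  [0, 0, 0, 2, 0, 0, 0],
  [0, 0, 0, 1.5, 0, 0, 0],
  [0, 0, 0, 1, 0, 0, 0],
  [0, 0, 0, 0.5, 0, 0, 0],
  [0, 0, 0, 0, 0, 0, 0],
  [0, 0, 0, 0, 0, 0, 0],
  [0, 0, 0, 0, 0, 0, 0],
])

```text
clock: 9.02
eef_pos: [0.6158, 0.012, 0.0905]
tool_rot: [0.214, 0.977, 0.0, 0.0]
ft_force: [-0.8, 1.1, 3.0]
grip_width: 0.0286
grasp_force: 59.6
```

```bash
python3 -c "
from h import *
to(.6155,.0115,.0907)
c='scene';im=bot.camera(c);u,v=w2px(c,(.6155,.0115,.06)).astype(int);a=cv2.resize(im[v-40:v+40,u-50:u+50],None,fx=7,fy=7,interpolation=3);cv2.imwrite('pics/s5.png',a)"
```

```text
9.02 [0.6158 0.012  0.0905] mm tool: [ 0.1 -0.6 -0.2] tilt fix deg(tool): [ 0.01  0.02 -0.  ] yaw 65.3 F [-0.8  1.1  3. ] j [0.02 0.56 0.09 1.1  0.   0.45] 0.0286 59.6087247133255
```

View pics/s5.png

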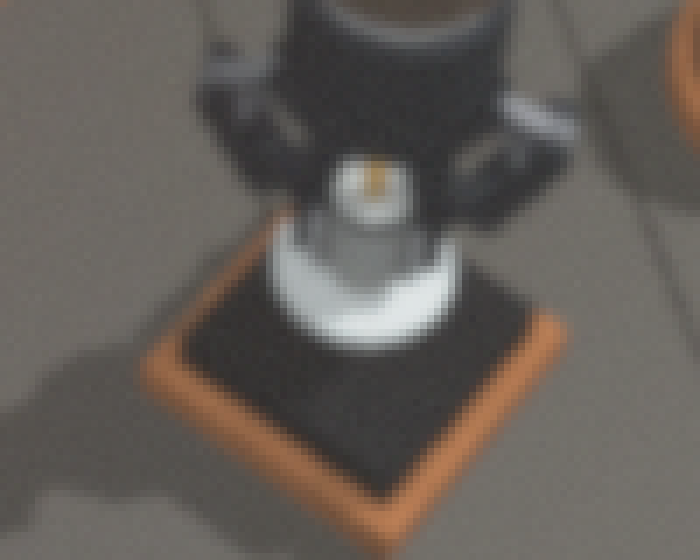

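The brass rod is clearly raised, around crop (377,178), and the force change is about 5.3 N, so the pin is in roughly 10 mm. Holding it there for just over a second.

move_arm([
  [0, 0, 0, 0, 0, 0, 0],
  [0, 0, 0, 0, 0, 0, 0],
  [0, 0, 0, 0, 0, 0, 0],
  [0, 0, 0, 0, 0, 0, 0],
  [0, 0, 0, 0, 0, 0, 0],
  [0, 0, 0, 0, 0, 0, 0],
  [0, 0, 0, 0, 0, 0, 0],
])

```text
clock: 9.65
eef_pos: [0.6158, 0.012, 0.0904]
tool_rot: [0.214, 0.977, 0.0, 0.0]
ft_force: [-1.3, 1.1, 2.9]
grip_width: 0.0287
grasp_force: 59.6
```

move_arm([
  [0, 0, 0, 0, 0, 0, 0],
  [0, 0, 0, 0, 0, 0, 0],
  [0, 0, 0, 0, 0, 0, 0],
  [0, 0, 0, 0, 0, 0, 0],
  [0, 0, 0, 0, 0, 0, 0],
  [0, 0, 0, 0, 0, 0, 0],
  [0, 0, 0, 0, 0, 0, 0],
])

```text
clock: 10.23
eef_pos: [0.6157, 0.012, 0.0903]
tool_rot: [0.214, 0.977, 0.0, 0.0]
ft_force: [0.1, 0.1, 2.4]
grip_width: 0.0283
grasp_force: 59.6
```

move_arm([
  [0, 0, 0, -2, 0, 0, 0],
  [0, 0, 0, -5, 0, 0, 0],
  [0, 0, 0, -10, 0, 0, 0],
  [0, 0, 0, -15, 0, 0, 0],
  [0, 0, 0, -18, 0, 0, 0],
  [0, 0, 0, -18, 0, 0, 0],
  [0, 0, 0, -12, 0, 0, 0],
  [0, 0, 0, -5, 0, 0, 0],
  [0, 0, 0, 0, 0, 0, 0],
])

```text
clock: 10.98
eef_pos: [0.616, 0.0119, 0.1765]
tool_rot: [0.214, 0.977, 0.0, 0.001]
ft_force: [0.4, -1.0, -2.8]
grip_width: 0.029
grasp_force: 59.6
```

move_arm([
  [0, 1, -12, 0, 0, 0, 0],
  [0, 2, -25, 0, 0, 0, 0],
  [0, 2, -30, 0, 0, 0, 0],
  [0, 2, -30, 0, 0, 0, 0],
  [0, 2, -30, 0, 0, 0, 0],
  [0, 2, -30, 0, 0, 0, 0],
  [0, 2, -30, 0, 0, 0, 0],
  [0, 2, -30, 0, 0, 0, 0],
  [0, 1, -30, 0, 0, 0, 0],
  [0, 1, -20, 0, 0, 0, 0],
])

```text
clock: 11.82
eef_pos: [0.4854, -0.2257, 0.1737]
tool_rot: [0.215, 0.977, -0.0, -0.002]
ft_force: [0.3, -0.4, -2.0]
grip_width: 0.0289
grasp_force: 59.8
```

move_arm([
  [0, 0, -8, 0, 0, 0, 0],
  [0, 0, -4, 0, 0, 0, 0],
  [0, 0, 0, 0, 0, 0, 0],
  [0, 0, 0, 0, 0, 0, 0],
  [0, 0, 0, 0, 0, 0, 0],
])

```text
clock: 12.23
eef_pos: [0.484, -0.2334, 0.175]
tool_rot: [0.213, 0.977, 0.0, -0.0]
ft_force: [0.5, 1.0, -3.4]
grip_width: 0.0288
grasp_force: 59.8
```

```bash
python3 -c "
from h import *
to(.483,-.2338,.0776)"
```

```text
12.23 [ 0.484  -0.2334  0.175 ] mm tool: [ 0.7 -0.9 97.4] tilt fix deg(tool): [ 0.03 -0.04 -0.  ] yaw 65.4 F [ 0.5  1.  -3.4] j [-0.45  0.35 -0.01  1.21  0.   -0.02] 0.0288 59.80067789554596
```

move_arm([
  [0, 0.7, -0.9, 6, 0, 0, 0],
  [0, 0, 0, 14, 0, 0, 0],
  [0, 0, 0, 16, 0, 0, 0],
  [0, 0, 0, 16, 0, 0, 0],
  [0, 0, 0, 16, 0, 0, 0],
  [0, 0, 0, 13, 0, 0, 0],
  [0, 0, 0, 8, 0, 0, 0],
  [0, 0, 0, 3, 0, 0, 0],
  [0, 0, 0, 0, 0, 0, 0],
  [0, 0, 0, 0, 0, 0, 0],
])

```text
clock: 13.07
eef_pos: [0.4832, -0.2349, 0.0837]
tool_rot: [0.213, 0.977, -0.0, 0.0]
ft_force: [0.2, -0.6, -3.9]
grip_width: 0.0284
grasp_force: 59.8
```

move_arm([
  [0, 0, 0, 0, 0, 0, 0],
  [0, 0, 0, 0, 0, 0, 0],
])

```text
clock: 13.23
eef_pos: [0.4835, -0.2353, 0.0843]
tool_rot: [0.214, 0.977, -0.0, 0.001]
ft_force: [0.7, 0.2, -1.7]
grip_width: 0.0284
grasp_force: 59.8
```

```bash
python3 -c "
from h import *
to(.483,-.2338,.0776)"
```

```text
13.23 [ 0.4835 -0.2353  0.0843] mm tool: [1.  1.1 6.7] tilt fix deg(tool): [-0.    0.12  0.  ] yaw 65.3 F [ 0.7  0.2 -1.7] j [-0.45  0.43 -0.15  0.99 -0.   -0.02] 0.0284 59.80049729347229
```

move_arm([
  [0, 0.7, 1, 2, 0, 0, 0],
  [0, 0, 0, 1.5, 0, 0, 0],
  [0, 0, 0, 1, 0, 0, 0],
  [0, 0, 0, 1, 0, 0, 0],
  [0, 0, 0, 0.5, 0, 0, 0],
  [0, 0, 0, 0, 0, 0, 0],
  [0, 0, 0, 0, 0, 0, 0],
  [0, 0, 0, 0, 0, 0, 0],
])

```text
clock: 13.9
eef_pos: [0.4824, -0.2338, 0.0776]
tool_rot: [0.214, 0.977, -0.0, 0.0]
ft_force: [-1.3, 1.0, 1.7]
grip_width: 0.0286
grasp_force: 60.2
```

```bash
python3 -c "
from h import *
to(.483,-.2338,.0776)"
```

```text
13.9 [ 0.4824 -0.2338  0.0776] mm tool: [-0.5  0.2 -0. ] tilt fix deg(tool): [-0.  0.  0.] yaw 65.3 F [-1.3  1.   1.7] j [-0.45  0.44 -0.16  0.97 -0.   -0.02] 0.0286 60.15827178955078
```

It's seated: the height matches the start and the wood is taking load. Releasing and retreating.

move_arm([
  [0.4, 0, 0, 0, 0, 0, 0],
  [0.5, 0, 0, 0, 0, 0, 0],
  [0.7, 0, 0, 0, 0, 0, 0],
  [1, 0, 0, 0, 0, 0, 0],
  [1, 0, 0, 0, 0, 0, 0],
  [1, 0, 0, 0, 0, 0, 0],
  [1, 0, 0, 0, 0, 0, 0],
  [1, 0, 0, 0, 0, 0, 0],
])

```text
clock: 14.57
eef_pos: [0.4825, -0.2338, 0.0773]
tool_rot: [0.214, 0.977, 0.0, 0.0]
ft_force: [-0.8, -1.2, -0.2]
grip_width: 0.0853
grasp_force: 0.0
```

move_arm([
  [1, 0, 0, -5, 0, 0, 0],
  [1, 0, 0, -12, 0, 0, 0],
  [1, 0, 0, -20, 0, 0, 0],
  [1, 0, 0, -20, 0, 0, 0],
  [1, 0, 0, -20, 0, 0, 0],
  [1, 0, 0, -20, 0, 0, 0],
  [1, 0, 0, -12, 0, 0, 0],
  [1, 0, 0, -5, 0, 0, 0],
  [1, 0, 0, 0, 0, 0, 0],
  [1, 0, 0, 0, 0, 0, 0],
])

```text
clock: 15.4
eef_pos: [0.4823, -0.2337, 0.191]
tool_rot: [0.214, 0.977, 0.0, -0.0]
ft_force: [-0.1, -0.6, -0.0]
grip_width: 0.0852
grasp_force: 0.0
```

```bash
python3 -c "
from h import *
to(.483,-.2338)
im=bot.camera('scene');cv2.imwrite('pics/s6.png',cv2.resize(im[120:300,130:340],None,fx=3.3,fy=3.3,interpolation=3))"
```

```text
15.4 [ 0.4823 -0.2337  0.191 ] mm tool: [-0.7  0.2 -0. ] tilt fix deg(tool): [-0.   -0.02 -0.  ] yaw 65.3 F [-0.1 -0.6 -0. ] j [-0.45  0.34  0.01  1.24 -0.   -0.02] 0.0852 0.0
```

View pics/s6.png

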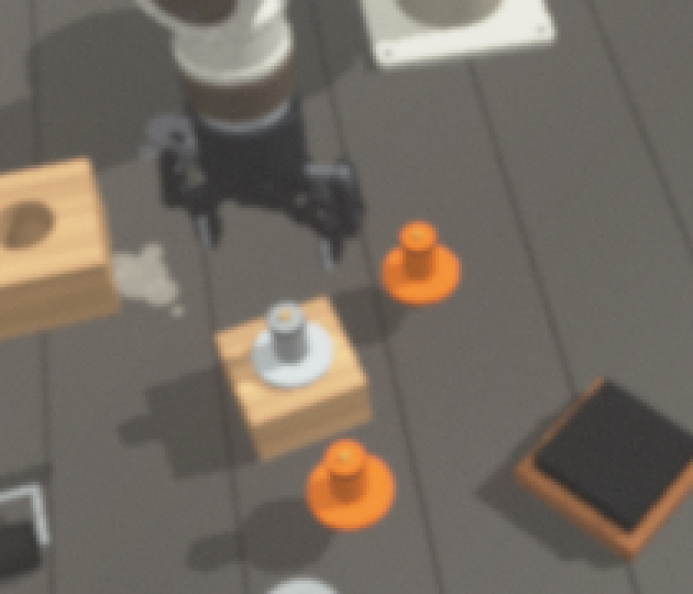

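The gauge stands upright in its rest with the collar flat, at about crop (290,350). The gripper is clear and the orange gauges haven't moved.

```bash
python3 -c "
from workcell import bot
print(bot.job_done())"
```

```text
the job is handed in; nothing more can be done
None
```

The gauge was pressed into the middle of the square block's rubber to about 10 mm of pin (estimated from tool height and force, since the pin wasn't read directly), held for over a second, and stood back in its rest, released; the job was handed in at about 15.5 s, and no verdict came back.

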